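Let the pressure off a multicooker and open its lid

ROBOT

A 6-joint arm with a two-finger parallel gripper is mounted at the origin on a cart in front of the work surface, level with it; the furniture and walls round the work are solid. World frame = base frame: x ahead of the robot, y to its left, z up, the work surface at z = 0. Lengths are in m, angles in rad, forces in N, time in s.
With the tool pointing down it reaches from about 0.25 to 0.775 m from the base axis. Payload 4 kg.
Tool frame: the origin (TCP) lies midway between the tips of the shut fingers; the grasp point (between the pads) lies 19 mm behind it (robot.hold_point_z is the distance from the TCP to the grasp point, in m); z points along the fingers, y is the line along which they close (so a half turn about z gives the same grasp; the last joint's range is limited). The gripper opens to 94 mm and grips with 3 to 60 N. Pads are 16 mm wide; open, the fingers measure 119 mm over their backs; the gripper's body (75 mm by 177 mm) begins 78 mm behind the grasp point.
Start: joints at [1.05, 0.087, 1.371, -0, 1.684, -0.103], TCP at [0.223, 0.503, 0.206] pointing down, gripper open.
Joint ranges: [-3.1, 3.1], [-0.76, 2.03], [0.27, 2.55], [-1.08, 4.22], [0.17, 2.65], [-2.57, 2.57]. Speed limits (rad/s): [2.79, 2.79, 3.14, 3.14, 3.14, 3.14].

INTERFACE

Orientations are given as [roll, pitch, yaw] about the fixed x, y, z axes, in that order (R = Rz(yaw) Ry(pitch) Rx(roll)).
In Python, from bench import readout, imaging, robot gives the robot as it stands.
- The arm moves only by the tool carry_out, never from a script. Its argument "motion" is text: rows parted by semicolons, each of 7 numbers parted by spaces: the shift along the tool's x, y, z each as a share of 200 mm, from -1 to 1, then the turn, a rotation vector about the tool's x, y, z each as a share of 120 degrees, from -1 to 1, then the opening, from 0 (shut) to 1 (fully open). A call has 1 to 12 rows; each row shifts and turns the commanded pose from where the row before left it, along the tool's axes as they then stand; what a row does not reach is not made up. A row lasts 1/8 s, in which the tool goes at most 62.5 mm and 10.7 degrees, less where a joint would pass 70% of its speed; a pose out of reach is approached as far as the arm can. A call with a number of a shift or a turn outside -1 to 1 is refused whole. A call with a gripper value outside its range is refused whole. The fingers move at their own pace and stop on an object; the grip force is fixed at half the most. Time passes only in rows, so rows that do not move let the fingers close. It gives the time, the measured TCP pose, the force, the opening and the grip force at its end, in the units of the state.
- readout.get_obs(): the state, without advancing time (a new reading comes with each control period).
- imaging.snapshot(name): name is "side" or "top" or "wrist"; returns a dict with "pixels" (400x640x3 uint8, red, green, blue), "fx", "fy", "cx", "cy" (pixels), "R" (3x3) and "t" (3): a world point X has camera coordinates R X + t. Camera axes: x right, y down, z forward; pixel columns grow to the right and rows downward; lengths in m; the calibration is good to about 2 mm. A picture is of the moment at which its call begins. There is no depth.
- robot.close_job(): hands the job in; it is judged then, once.
The state is a dict: "time": time; "joint_positions": joint angles; "qvel": joint speeds; "joint_torque": joint torques, N m; "tool_pos": TCP position; "ee_rot": TCP orientation; "wrist_force": force on the tool from outside, world axes, zero at the start; "wrist_torque": the same for the moment, N m; "width": finger opening in m; "finger_force": force on a finger pad.
Only numpy, scipy, OpenCV 4.12 (cv2) and the standard library are available. Lean on these libraries where they do the work, as an engineer would, in place of code of your own. Each camera call takes 0.05 s, during which the arm holds its last target. There are 200 camera calls.

TASK

The pressure cooker is still under pressure: tilt the red vent stick on its lid over to the left as far as it goes and hold it there until the gauge needle is back in the green, then let it spring upright. With the pressure off, reach down through the slot in front and press the sprung hook's orange pad until the lid is freed and swings fully open by itself. Do not force the cooker, and leave the mug and the two spice jars standing where they are.

Things in the scene. Friction and masses are not known exactly. Their poses are not given: they have to be found in the camera images.
- cooker: round pressure multicooker, steel shell, black collar 248 mm across, top of collar at z = 150 mm; fixed. Origin: centre of its underside; x to its back (hinge), y to its left seen by a cook facing it, z up. Side handles reach y = +-149 (z 122 to 138), the latch housing on the front x = -204, y = +-34 (top z = 150), the hinge block x = 143. Shut lid: black dome 240 across, top at z = 181
- knob (a point): centre of the red knob on top of the vent stick: an upright barrel 27 mm across, from 18 mm below this point to 14 mm above it, on a 9 mm rod. With the lid shut and the stick upright it is at (-4, 0, 260) mm in the cooker's frame. It tilts about a pivot 70 mm below it; round the pivot a black boot and mount 58 mm across reach z = 201
- stick (a joint): sideways tilt of the vent stick (rad). +: to the cooker's left (+y, side of the wavy steam mark): vents. -: to the right: no effect. Springs centre it (rest within 0.03). Stops at +-0.42, where the springs push with about 9 N at the knob; past the stop the push rises steeply. Below about 0.22 nothing flows. It also gives 0.2 rad fore and aft against a spring, without effect
- gauge (a joint): needle of the pressure gauge (rad): 0 = no pressure, growing clockwise seen from above, up to 2.5. Starts between 1.3 and 2.3. Green marks 0 to 0.35, red marks above. With the stick tilted well to the left it falls by about 0.47 rad/s; with the stick upright it stays. The red cross-bolt in the lid's front moves with it: above about 0.4 it stands before the hook and blocks it
- gauge_face (a point): centre of the dial of the round steel pressure gauge, 57 mm across, white face tilted 17 degrees to the front, on the lid in front of the stick; its case reaches z = 198 mm in the cooker's frame. The low steam outlet (30 mm across, to z = 189) sits at (68, 52) mm
- slot (a point): centre of the mouth of the slot in the top of the latch housing, (-177, 0, 150) mm in the cooker's frame: an upright pocket, 34 mm along the cooker's x, 42 mm along y, with a steel frame. In it lies the orange pad (24 x 30 mm) of the hook. The pad's height was set by a screw and is not measured: its top lies 10 to 18 mm below the mouth. It springs back when let go
- hook_top (a point): top of the steel hook behind the slot, its barb (20 mm wide, x = -132 to -118, top z = 170 mm, cooker's frame) over the lid's tab. Pad pressed: 3 N at first, 6 N later, some rub sideways; after 8 mm the barb clears the tab and the lid is free, at 12 mm the pad meets a hard stop. The hook's top then has swung 11 mm to the front. Blocked by pressure, the pad gives about 2 mm and stops hard
- lid (a joint): opening angle of the lid about its hinge (line along y at x = 128, z = 155 mm in the cooker's frame), rad: 0 = shut (up to 0.02 while latched), 1.25 = fully open. Once freed, a damped spring swings it up in about 3 to 5 s and holds it there
- lid_front (a point): top front edge of the lid, 253 mm in front of the hinge line; it rises as the lid opens
- mug_blue: white mug with dots, 78 mm across, 93 mm high, loose, on the left of the cooker. Origin: near the centre of its underside, z up
- spice_a: spice jar with red-brown cap, 41 mm across, 105 mm high, loose, on the right of the cooker. Origin: centre of its underside, z up
- spice_b: spice jar with black cap, 41 mm across, 105 mm high, loose, on the right of the cooker. Origin: centre of its underside, z up

How it is judged:
On the way, in this order (a step that is already met when the one before it is completed fails the run):
1. the vent stick is held well over to the left (0.3 rad or more) until the needle has fallen into the green (below 0.35) (value of joint stick above 0.3 rad and value of joint gauge below 0.35 rad), for 0.1 s.
2. the needle is in the green, the stick is upright again and the lid is still shut (value of joint gauge below 0.35 rad and value of joint stick between -0.1 and 0.1 rad and value of joint lid below 0.05 rad), for 0.2 s.
At the end, for the whole second after the job is handed in: the lid stands fully open (1.15 rad or more) and at rest, the gauge reads in the green (below 0.35) and the vent stick is upright (within 0.1 rad) (value of joint lid above 1.15 rad and velocity of joint lid below 0.1 rad/s and value of joint gauge below 0.35 rad and value of joint stick between -0.1 and 0.1 rad); the robot touches nothing.
It fails at once if the cooker or any part of it is pushed with more than 60 N (contact force between any of the arm, the fingers and cooker above 60 N).
It fails at once if the mug is shifted by more than 25 mm or tipped (distance of mug_blue from where it was at the start of the episode above 0.025 m or angle between mug_blue's own z axis and vertical above 0.35 rad).
It fails at once if the spice jar with the brown cap is shifted by more than 25 mm or tipped (distance of spice_a from where it was at the start of the episode above 0.025 m or angle between spice_a's own z axis and vertical above 0.35 rad).
It fails at once if the spice jar with the black cap is shifted by more than 25 mm or tipped (distance of spice_b from where it was at the start of the episode above 0.025 m or angle between spice_b's own z axis and vertical above 0.35 rad).
It also fails if it takes over 53 s, if anything falls off the work surface, if the arm or the gripper's body presses on something with over 40 N, if the wrist force passes 120 N, or if a joint passes its speed limit or range.

## Working session

There is one attempt and no reset: what is moved stays moved. The work goes in short steps, Python scripts to look and compute and a tool call to move; the robot and the scene stay as the last step left them, time stands still between calls to the robot, and variables do not carry over. Pictures are saved under pics/ and viewed, at most 10 in all, crops included, and the job is handed in when it is done.

Besides the shell and the picture viewer there is one more tool, called after ">>>" by a JSON object that holds its "fn" and its "kwargs". carry_out: Moves the arm, as the interface text tells. Its arguments: {"type":"object","properties":{"motion":{"type":"string"}},"required":["motion"]}

```bash
mkdir -p pics && cat > h.py <<'E'
import cv2, numpy as np, pickle
from bench import readout, imaging, robot
def snap(n, f):
    s=imaging.snapshot(n); cv2.imwrite(f'pics/{f}.png', s['pixels'][:,:,::-1]); pickle.dump(s,open(f'pics/{f}.pkl','wb')); return s
E
python3 - <<'E'
from h import *
for n in ['top','side']:
    s=snap(n,n+'0'); print(n,s['fx'],s['cx'],s['cy'],(-np.array(s['R']).T@s['t']).round(3),np.array(s['R']).round(3).tolist())
print(readout.get_obs())
E
```

```text
top 430.9001511775544 318.50285823854 198.60546618062602 [ 0.538 -0.076  1.079] [[0.025, -1.0, 0.008], [-0.994, -0.026, -0.103], [0.103, -0.006, -0.995]]
side 460.1291073991836 323.2944124700273 200.73853769826275 [-0.1   -0.649  0.979] [[0.618, -0.786, 0.013], [-0.511, -0.414, -0.753], [0.597, 0.459, -0.657]]
{'time': 0.1, 'joint_positions': array([ 1.04987607e+00,  8.78782249e-02,  1.37208980e+00, -5.63584567e-05,
        1.68364062e+00, -1.03071459e-01]), 'qvel': array([ 0.00063934, -0.00143487, -0.00458956, -0.00112121,  0.00079559,
        0.00260013]), 'joint_torque': array([ 2.53743347e-03, -3.41254413e+01, -3.03299940e+01,  7.20587187e-02,
        3.04746337e-02, -1.02506822e-04]), 'tool_pos': array([0.22294098, 0.50223342, 0.20442958]), 'ee_rot': array([-3.13958160e+00, -1.51707207e-04,  2.72373741e+00]), 'wrist_force': array([-0.59107854, -0.13183747,  0.27184122]), 'wrist_torque': array([0.00706973, 0.00986149, 0.02137013]), 'finger_force': 0.0, 'width': 0.09395662878396986}
```

View pics/top0.png

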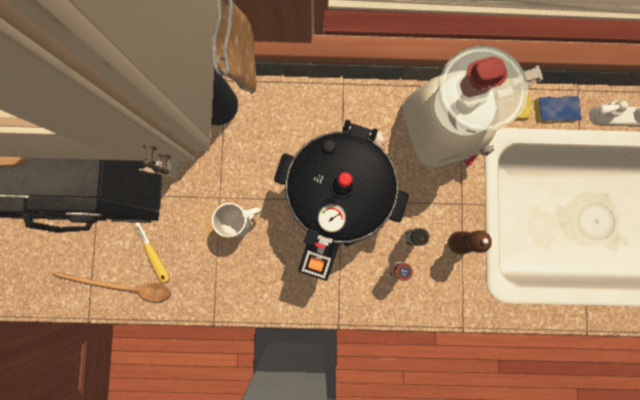

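View pics/side0.png

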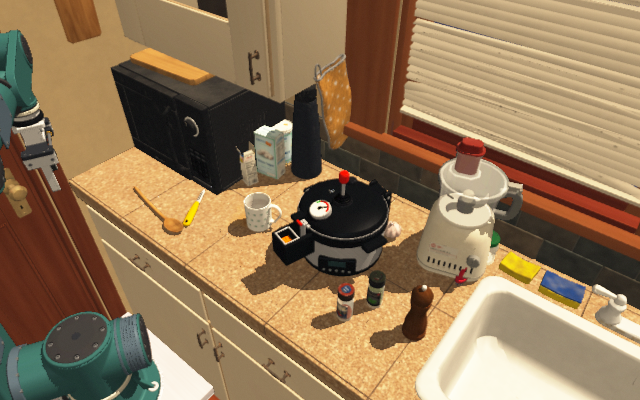

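```bash
python3 - <<'E'
import cv2,numpy as np
a=cv2.imread('pics/top0.png')[120:285,265:425]; b=cv2.imread('pics/side0.png')[160:280,265:400]
a=cv2.resize(a,None,fx=3,fy=3,interpolation=cv2.INTER_CUBIC); b=cv2.resize(b,None,fx=3,fy=3,interpolation=cv2.INTER_CUBIC)
c=np.zeros((500,800,3),np.uint8); a=a[:,:390]; c[:a.shape[0],:390]=a; c[:b.shape[0],395:800]=b[:,:405]
cv2.imwrite('pics/c0.png',c)
for f,r in (('top0',(165,200,330,360)),('side0',(165,190,330,355))):
    i=cv2.imread(f'pics/{f}.png').astype(int); m=(i[:,:,2]>130)&(i[:,:,1]<60)
    z=np.zeros_like(m); z[r[0]:r[1],r[2]:r[3]]=1; y,x=np.nonzero(m&z); print(f,x.mean(),y.mean(),x.min(),x.max(),y.min(),y.max())
E
```

```text
top0 344.3333333333333 179.27450980392157 339 351 172 185
side0 343.83168316831683 176.44554455445544 339 348 170 182
```

View pics/c0.png

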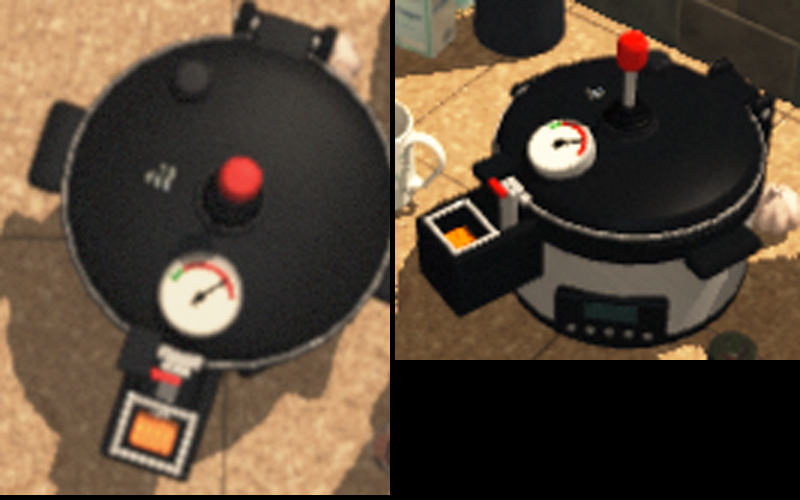

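```bash
python3 - <<'E'
import pickle,numpy as np
from scipy.optimize import least_squares
T,S=[pickle.load(open(f'pics/{n}0.pkl','rb')) for n in('top','side')]
def pr(s,X):
    c=np.array(s['R'])@X+s['t']; return np.array([s['fx']*c[0]/c[2]+s['cx'],s['fy']*c[1]/c[2]+s['cy']])
def W(p,l): c,s=np.cos(p[2]),np.sin(p[2]); return np.array([p[0]+c*l[0]-s*l[1],p[1]+s*l[0]+c*l[1],l[2]])
K=np.array([-.004,0,.262]);L=np.array([-.177,0,.150])
ob=[(T,K,(344.3,179.0)),(S,K,(343.8,176.4)),(T,L,(315.7,264)),(S,L,(286.7,235.7))]
f=lambda p:np.concatenate([pr(s,W(p,l))-u for s,l,u in ob])
r=least_squares(f,[.55,-.1,0]);print(r.x,r.fun.round(1))
p=r.x
for n,l in dict(knob=(-.004,0,.26),slot=L,lat=(-.204,0,.15),hooktop=(-.125,0,.17),steam=(.068,.052,.189),hl=(0,.149,.13),hr=(0,-.149,.13)).items(): print(n,W(p,np.array(l)).round(4),pr(T,W(p,np.array(l))).round(1))
def ray(s,u,z):
    R=np.array(s['R']);C=-R.T@s['t'];d=R.T@np.array([(u[0]-s['cx'])/s['fx'],(u[1]-s['cy'])/s['fy'],1]);return C+d*(z-C[2])/d[2]
print('mug',ray(T,(231,220),.093),'A',ray(T,(403,271),.105),'B',ray(T,(418,237),.105),'mill',ray(T,(481,241),.2))
E
```

```text
[ 0.66354897 -0.1299047  -0.28969671] [ 0.   1.  -0.2 -0.6  0.5 -0.1  0.4 -1.1]
knob [ 0.6597 -0.1288  0.26  ] [344.3 180.1]
slot [ 0.4939 -0.0793  0.15  ] [316.2 263.9]
lat [ 0.468  -0.0716  0.15  ] [312.2 276.1]
hooktop [ 0.5438 -0.0942  0.17  ] [323.9 240.5]
steam [ 0.7436 -0.0995  0.189 ] [328.9 145.2]
hl [0.7061 0.0129 0.13  ] [277.3 166.3]
hr [ 0.621  -0.2727  0.13  ] [404.9 207.7]
mug [0.58560365 0.11759442 0.093     ] A [ 0.48087915 -0.27427094  0.105     ] B [ 0.55757045 -0.30777869  0.105     ] mill [ 0.5508001  -0.41372808  0.2       ]
```

>>> {"fn": "carry_out", "kwargs": {"motion": "0 0 -0.3 0 0 -0.061 0.64; 0 0 -0.3 0 0 0 0.64; -0.19 -0.22 0 0 0 0 0.64; -0.19 -0.22 0 0 0 0 0.64; -0.19 -0.22 0 0 0 0 0.64; -0.19 -0.22 0 0 0 0 0.64; -0.19 -0.22 0 0 0 0 0.64; -0.19 -0.22 0 0 0 0 0.64; -0.19 -0.22 0 0 0 0 0.64; -0.19 -0.22 0 0 0 0 0.64; -0.19 -0.22 0 0 0 0 0.64; -0.19 -0.22 0 0 0 0 0.64"}}

```text
time: 1.6
tool_pos: [0.4617, -0.0295, 0.3251]
ee_rot: [3.141, -0.0, 2.851]
wrist_force: [-0.7, 0.7, -0.7]
width: 0.0599
finger_force: 0.0
```

>>> {"fn": "carry_out", "kwargs": {"motion": "-0.272 -0.048 0 0 0 0 0.64; -0.272 -0.048 0 0 0 0 0.64; -0.272 -0.048 0 0 0 0 0.64; -0.272 -0.048 0 0 0 0 0.64; 0 0 0 0 0 0 0.64; 0 0 0 0 0 0 0.64"}}

```text
time: 2.35
tool_pos: [0.6588, -0.1265, 0.3244]
ee_rot: [3.141, -0.002, 2.852]
wrist_force: [-0.3, 0.8, -0.4]
width: 0.0598
finger_force: 0.0
```

```bash
python3 - <<'E'
from h import *
w=snap('wrist','w1'); s=snap('side','s1')
c=np.zeros((400,800,3),np.uint8); c[:,:400]=cv2.resize(w['pixels'],(400,250))[:1].mean()*0; c[:250,:400]=cv2.resize(w['pixels'],(400,250)); c[:,400:]=cv2.resize(s['pixels'][80:280,230:430],(400,400)); cv2.imwrite('pics/c1.png',c[:,:,::-1])
E
```

```text
(no output)
```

View pics/c1.png

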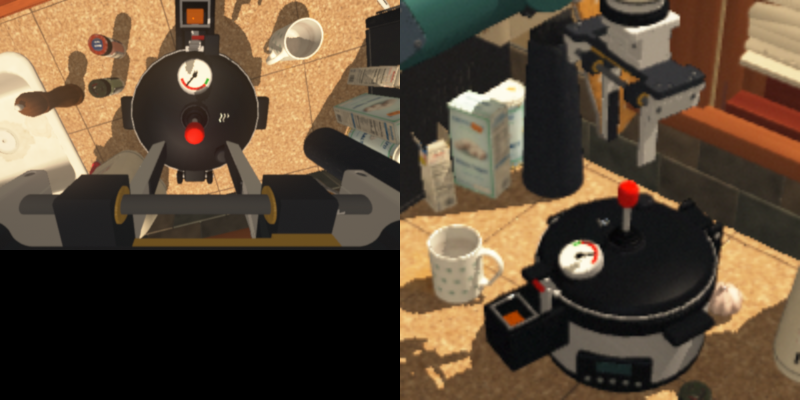

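>>> {"fn": "carry_out", "kwargs": {"motion": "0 0 0.2 0 0 0 0.64; 0 0 0.19 0 0 0 0.64; 0 0 0 0 0 0 0.64; 0 0.07 0 0 0 0 0.64; 0 0 0 0 0 0 0.64; 0 0 0 0 0 0 0.64"}}

```text
time: 3.2
tool_pos: [0.6637, -0.1129, 0.2497]
ee_rot: [3.141, 0.004, 2.852]
wrist_force: [1.0, 0.0, -0.9]
width: 0.0602
finger_force: 0.0
```

>>> {"fn": "carry_out", "kwargs": {"motion": "0 0.03 0 0 0 0 0.64; 0 0.03 0 0 0 0 0.64; 0 0 0 0 0 0 0.64"}}

```text
time: 3.58
tool_pos: [0.6666, -0.1023, 0.2482]
ee_rot: [-3.14, 0.001, 2.851]
wrist_force: [-1.6, -2.7, 2.3]
width: 0.0603
finger_force: 1.7
```

>>> {"fn": "carry_out", "kwargs": {"motion": "0 0.02 0 0 0 0 0.64; 0 0.01 0 0 0 0 0.64; 0 0 0 0 0 0 0.64"}}

```text
time: 3.95
tool_pos: [0.668, -0.0969, 0.2478]
ee_rot: [-3.14, 0.001, 2.85]
wrist_force: [-2.0, -5.4, 2.6]
width: 0.0602
finger_force: 2.7
```

>>> {"fn": "carry_out", "kwargs": {"motion": "0 0.02 0 0 0 0 0.64; 0 0 0 0 0 0 0.64; 0 0 0 0 0 0 0.64"}}

```text
time: 4.32
tool_pos: [0.669, -0.0937, 0.2477]
ee_rot: [-3.139, 0.0, 2.85]
wrist_force: [-1.9, -6.0, 3.7]
width: 0.0601
finger_force: 3.3
```

>>> {"fn": "carry_out", "kwargs": {"motion": "0 0.01 0 0 0 0 0.64; 0 0 0 0 0 0 0.64; 0 0 0 0 0 0 0.64"}}

```text
time: 4.7
tool_pos: [0.6695, -0.0921, 0.2477]
ee_rot: [-3.138, 0.001, 2.849]
wrist_force: [-2.2, -6.4, 4.0]
width: 0.0602
finger_force: 3.6
```

```bash
python3 - <<'E'
from h import *
s=snap('side','s2');t=snap('top','t2')
c=np.hstack([cv2.resize(t['pixels'][120:290,260:430],(400,400)),cv2.resize(s['pixels'][140:260,270:390],(400,400))]); cv2.imwrite('pics/c2.png',c[:,:,::-1])
E
```

```text
(no output)
```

View pics/c2.png

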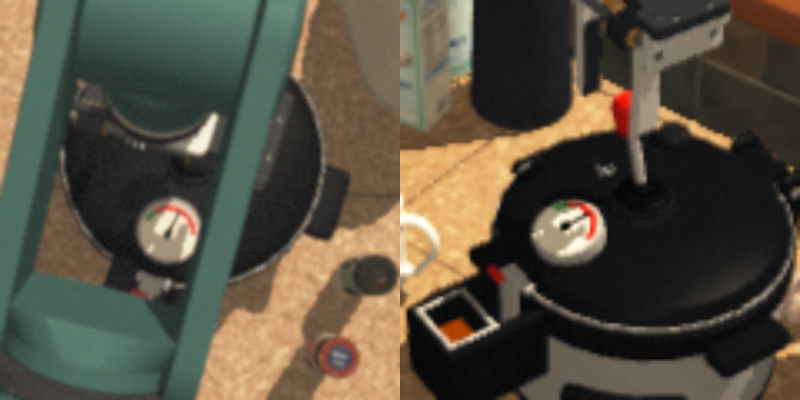

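>>> {"fn": "carry_out", "kwargs": {"motion": "0 0.02 0 0 0 0 0.64; 0 0.01 0 0 0 0 0.64; 0 0 0 0 0 0 0.64; 0 0 0 0 0 0 0.64"}}

```text
time: 5.3
tool_pos: [0.6708, -0.0874, 0.247]
ee_rot: [-3.137, -0.001, 2.848]
wrist_force: [-2.4, -8.5, 1.6]
width: 0.0603
finger_force: 4.6
```

>>> {"fn": "carry_out", "kwargs": {"motion": "0 0.01 0 0 0 0 0.64; 0 0 0 0 0 0 0.64; 0 0 0 0 0 0 0.64; 0 0 0 0 0 0 0.64; 0 0 0 0 0 0 0.64; 0 0 0 0 0 0 0.64; 0 0 0 0 0 0 0.64; 0 0 0 0 0 0 0.64; 0 0 0 0 0 0 0.64; 0 0 0 0 0 0 0.64; 0 0 0 0 0 0 0.64; 0 0 0 0 0 0 0.64"}}

```text
time: 6.8
tool_pos: [0.6712, -0.0859, 0.2467]
ee_rot: [-3.136, -0.001, 2.848]
wrist_force: [-2.6, -9.2, 1.5]
width: 0.06
finger_force: 5.0
```

>>> {"fn": "carry_out", "kwargs": {"motion": "0 0.005 0 0 0 0 0.64; 0 0 0 0 0 0 0.64; 0 0 0 0 0 0 0.64; 0 0 0 0 0 0 0.64; 0 0 0 0 0 0 0.64; 0 0 0 0 0 0 0.64; 0 0 0 0 0 0 0.64; 0 0 0 0 0 0 0.64; 0 0 0 0 0 0 0.64; 0 0 0 0 0 0 0.64; 0 0 0 0 0 0 0.64; 0 0 0 0 0 0 0.64"}}

```text
time: 8.3
tool_pos: [0.6713, -0.0855, 0.2466]
ee_rot: [-3.135, -0.002, 2.847]
wrist_force: [-3.2, -10.2, 1.7]
width: 0.06
finger_force: 5.4
```

>>> {"fn": "carry_out", "kwargs": {"motion": "0 0 0 0 0 0 0.64; 0 0 0 0 0 0 0.64; 0 0 0 0 0 0 0.64; 0 0 0 0 0 0 0.64; 0 0 0 0 0 0 0.64; 0 0 0 0 0 0 0.64; 0 0 0 0 0 0 0.64; 0 0 0 0 0 0 0.64; 0 0 0 0 0 0 0.64; 0 0 0 0 0 0 0.64; 0 0 0 0 0 0 0.64; 0 0 0 0 0 0 0.64"}}

```text
time: 9.8
tool_pos: [0.6713, -0.0854, 0.2466]
ee_rot: [-3.135, -0.002, 2.847]
wrist_force: [-2.8, -10.4, 1.4]
width: 0.0602
finger_force: 5.4
```

```bash
python3 - <<'E'
from h import *
s=snap('side','s3');t=snap('top','t3')
c=np.hstack([cv2.resize(t['pixels'][190:250,300:360],(400,400)),cv2.resize(s['pixels'][140:260,270:390],(400,400))]); cv2.imwrite('pics/c3.png',c[:,:,::-1])
E
```

```text
(no output)
```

View pics/c3.png

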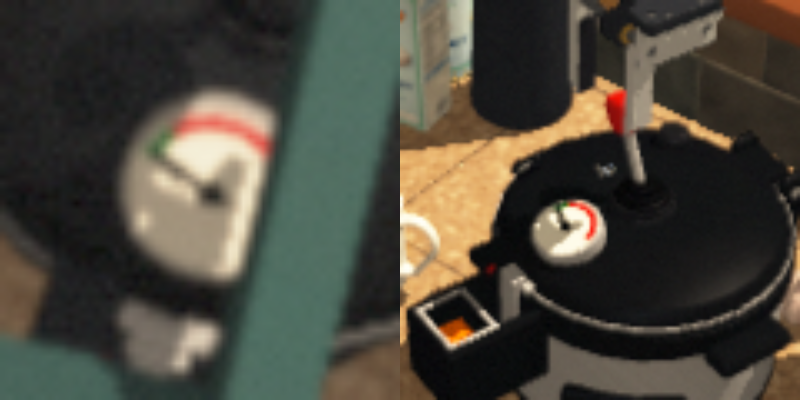

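>>> {"fn": "carry_out", "kwargs": {"motion": "0 0.01 0 0 0 0 0.64; 0 0 0 0 0 0 0.64; 0 0 0 0 0 0 0.64; 0 0 0 0 0 0 0.64; 0 -0.06 0 0 0 0 0.64; 0 -0.06 0 0 0 0 0.64; 0 -0.06 0 0 0 0 0.64; 0 -0.065 0 0 0 0 0.64; 0 0 0 0 0 0 0.64; 0 0 0 0 0 0 0.64; 0 0 -0.2 0 0 0 0.64; 0 0 -0.2 0 0 0 0.64"}}

```text
time: 11.4
tool_pos: [0.6588, -0.1257, 0.3275]
ee_rot: [3.141, -0.002, 2.853]
wrist_force: [-0.2, -0.2, 1.1]
width: 0.0602
finger_force: 0.0
```

>>> {"fn": "carry_out", "kwargs": {"motion": "0.25 0 0 0 0 0 0; 0.25 0 0 0 0 0 0; 0.25 0 0 0 0 0 0; 0 0 0 0 0 0 0; 0 0 0 0 0 0 0; 0 0 0 0 0 0 0"}}

```text
time: 12.15
tool_pos: [0.5164, -0.0839, 0.3272]
ee_rot: [3.141, -0.0, 2.852]
wrist_force: [0.1, 0.2, -0.7]
width: 0.0037
finger_force: 0.0
```

```bash
python3 - <<'E'
from h import *
s=snap('side','s4');t=snap('top','t4');w=snap('wrist','w4')
c=np.vstack([np.hstack([cv2.resize(t['pixels'][190:290,280:400],(400,333)),cv2.resize(s['pixels'][160:260,270:390],(400,333))]),np.hstack([cv2.resize(w['pixels'],(400,250)),cv2.resize(w['pixels'][:150,240:480],(400,250))])]); cv2.imwrite('pics/c4.png',c[:,:,::-1])
E
```

```text
(no output)
```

View pics/c4.png

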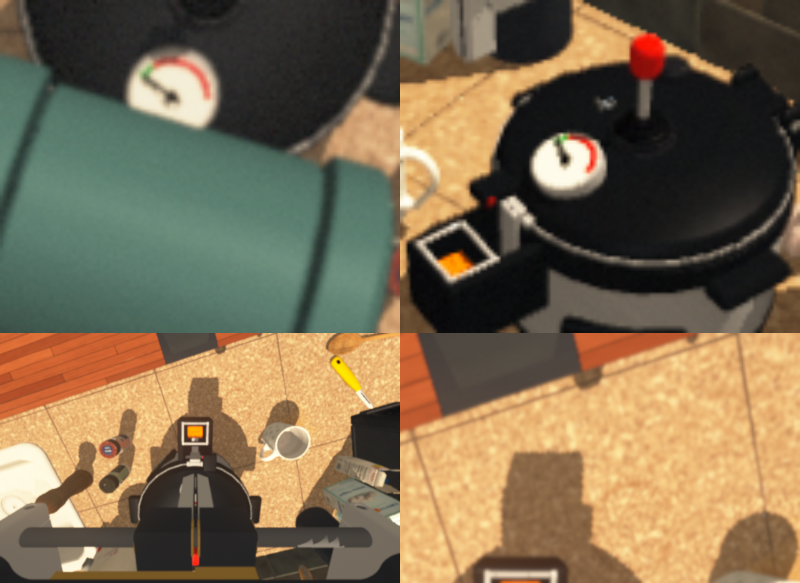

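```bash
python3 - <<'E'
from h import *
s=pickle.load(open('pics/w4.pkl','rb')); i=s['pixels'].astype(int)
sub=i[130:200,270:350]; 
R=np.array(s['R']);C=-R.T@s['t']
def ray(u,z):
    d=R.T@np.array([(u[0]-s['cx'])/s['fx'],(u[1]-s['cy'])/s['fy'],1]);return (C+d*(z-C[2])/d[2])
m=(i[:,:,0]>180)&(i[:,:,2]>160)&(abs(i[:,:,0]-i[:,:,2])<40); z=np.zeros_like(m); z[130:185,280:345]=1; m&=z
y,x=np.nonzero(m); n,l,st,ce=cv2.connectedComponentsWithStats(m.astype(np.uint8))
for k in range(1,n):
    if st[k,4]>8: print(st[k],ce[k])
print('frame est',ray((312,158.4),.15))
o=(i[:,:,0]>180)&(i[:,:,2]<90)&(i[:,:,1]>80); o&=z; y,x=np.nonzero(o); print('pad',x.mean(),y.mean(),x.min(),x.max(),y.min(),y.max(),ray((x.mean(),y.mean()),.136))
E
```

```text
[292 175   3   4   9] [292.88888889 176.33333333]
frame est [ 0.49174537 -0.07653371  0.15      ]
pad 311.8674157303371 157.4741573033708 282 324 139 167 [ 0.49264406 -0.07699174  0.136     ]
```

>>> {"fn": "carry_out", "kwargs": {"motion": "0.12 -0.005 0 0 0 0 0; 0 0 0.3 0 0 0 0; 0 0 0.3 0 0 0 0; 0 0 0.23 0 0 0 0; 0 0 0 0 0 0 0; 0 0 0 0 0 0 0; 0 0 0 0 0 0 0"}}

```text
time: 13.18
tool_pos: [0.4939, -0.0784, 0.1647]
ee_rot: [3.141, 0.006, 2.852]
wrist_force: [0.1, -0.4, 0.2]
width: 0.0009
finger_force: 0.0
```

```bash
python3 - <<'E'
from h import *
s=snap('side','s5');w=snap('wrist','w5')
c=np.hstack([cv2.resize(w['pixels'][100:,160:480],(400,375)),cv2.resize(s['pixels'][175:270,255:355],(400,375))]); cv2.imwrite('pics/c5.png',c[:,:,::-1])
print(readout.get_obs()['tool_pos'])
E
```

```text
[ 0.49339326 -0.07820404  0.16396814]
```

View pics/c5.png

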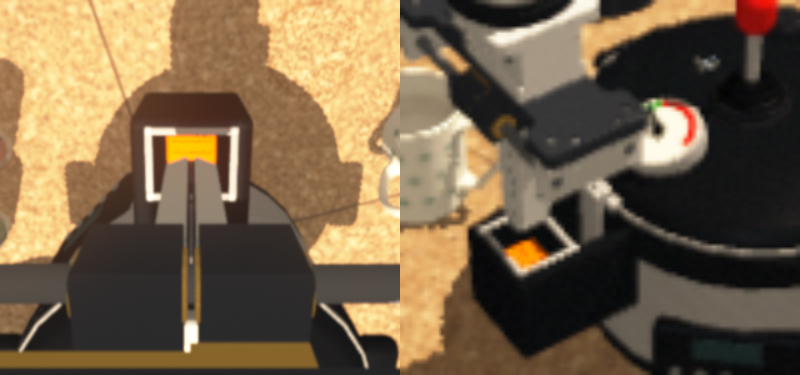

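>>> {"fn": "carry_out", "kwargs": {"motion": "0 0 0.06 0 0 0 0; 0 0 0.05 0 0 0 0; 0 0 0 0 0 0 0; 0 0 0 0 0 0 0"}}

```text
time: 13.78
tool_pos: [0.4919, -0.0778, 0.1393]
ee_rot: [3.141, -0.0, 2.852]
wrist_force: [0.6, -0.2, -0.1]
width: 0.0006
finger_force: 0.0
```

>>> {"fn": "carry_out", "kwargs": {"motion": "0 0 0.02 0 0 0 0; 0 0 0 0 0 0 0; 0 0 0 0 0 0 0"}}

```text
time: 14.15
tool_pos: [0.492, -0.0778, 0.1356]
ee_rot: [3.141, 0.0, 2.852]
wrist_force: [0.3, -0.0, 0.1]
width: 0.0005
finger_force: 0.0
```

>>> {"fn": "carry_out", "kwargs": {"motion": "0 0 0.02 0 0 0 0; 0 0 0 0 0 0 0; 0 0 0 0 0 0 0"}}

```text
time: 14.52
tool_pos: [0.4923, -0.0779, 0.1319]
ee_rot: [3.141, 0.001, 2.852]
wrist_force: [-0.3, 0.7, 3.1]
width: 0.0007
finger_force: 1.6
```

Contact near z = 0.132–0.134. Press about 9–10 mm further.

>>> {"fn": "carry_out", "kwargs": {"motion": "0 0 0.02 0 0 0 0; 0 0 0.01 0 0 0 0; 0 0 0 0 0 0 0; 0 0 0 0 0 0 0"}}

```text
time: 15.02
tool_pos: [0.4923, -0.0779, 0.1263]
ee_rot: [3.142, 0.001, 2.852]
wrist_force: [-0.4, 1.0, 5.3]
width: 0.0006
finger_force: 2.6
```

>>> {"fn": "carry_out", "kwargs": {"motion": "0 0 0.015 0 0 0 0; 0 0 0 0 0 0 0; 0 0 0 0 0 0 0"}}

```text
time: 15.4
tool_pos: [0.4924, -0.0779, 0.1235]
ee_rot: [3.141, 0.002, 2.852]
wrist_force: [-1.1, -0.0, 5.4]
width: 0.0001
finger_force: 3.0
```

>>> {"fn": "carry_out", "kwargs": {"motion": "0 0 0.008 0 0 0 0; 0 0 0 0 0 0 0; 0 0 0 0 0 0 0; 0 0 0 0 0 0 0; 0 0 0 0 0 0 0; 0 0 0 0 0 0 0"}}

```text
time: 16.15
tool_pos: [0.4926, -0.078, 0.1226]
ee_rot: [3.141, 0.002, 2.852]
wrist_force: [-1.6, 0.3, 8.3]
width: 0.0005
finger_force: 4.1
```

```bash
python3 - <<'E'
from h import *
s=snap('side','s6');a=pickle.load(open('pics/s5.pkl','rb'))
c=np.hstack([cv2.resize(a['pixels'][150:270,265:405],(400,343)),cv2.resize(s['pixels'][150:270,265:405],(400,343))]); cv2.imwrite('pics/c6.png',c[:,:,::-1])
E
```

```text
(no output)
```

View pics/c6.png

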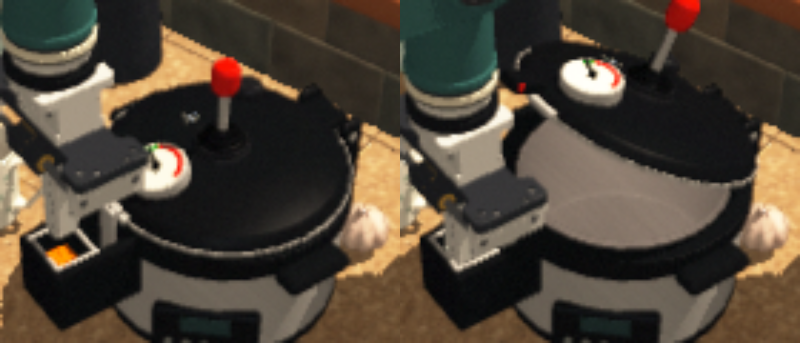

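>>> {"fn": "carry_out", "kwargs": {"motion": "0 0 -0.1 0 0 0 0; 0 0 -0.15 0 0 0 0; 0 0 -0.15 0 0 0 0; 0.2 0 0 0 0 0 0; 0.25 0 0 0 0 0 0; 0.2 0 0 0 0 0 0; 0 0 0 0 0 0 0; 0 0 0 0 0 0 0; 0 0 0 0 0 0 0; 0 0 0 0 0 0 0; 0 0 0 0 0 0 0; 0 0 0 0 0 0 0"}}

```text
time: 17.7
tool_pos: [0.3676, -0.0407, 0.2008]
ee_rot: [3.142, -0.0, 2.852]
wrist_force: [0.1, -0.8, -0.7]
width: 0.0002
finger_force: 0.0
```

>>> {"fn": "carry_out", "kwargs": {"motion": "0 0 0 0 0 0 0; 0 0 0 0 0 0 0; 0 0 0 0 0 0 0; 0 0 0 0 0 0 0; 0 0 0 0 0 0 0; 0 0 0 0 0 0 0; 0 0 0 0 0 0 0; 0 0 0 0 0 0 0; 0 0 0 0 0 0 0; 0 0 0 0 0 0 0; 0 0 0 0 0 0 0; 0 0 0 0 0 0 0"}}

```text
time: 19.2
tool_pos: [0.3674, -0.0406, 0.2009]
ee_rot: [3.141, 0.0, 2.852]
wrist_force: [-0.2, -0.5, 0.3]
width: 0.0006
finger_force: 0.0
```

>>> {"fn": "carry_out", "kwargs": {"motion": "0 0 0 0 0 0 0; 0 0 0 0 0 0 0; 0 0 0 0 0 0 0; 0 0 0 0 0 0 0; 0 0 0 0 0 0 0; 0 0 0 0 0 0 0; 0 0 0 0 0 0 0; 0 0 0 0 0 0 0; 0 0 0 0 0 0 0; 0 0 0 0 0 0 0; 0 0 0 0 0 0 0; 0 0 0 0 0 0 0"}}

```text
time: 20.7
tool_pos: [0.3674, -0.0406, 0.2009]
ee_rot: [3.142, -0.0, 2.852]
wrist_force: [0.4, 0.0, -0.2]
width: 0.0004
finger_force: 0.0
```

>>> {"fn": "carry_out", "kwargs": {"motion": "0 0 0 0 0 0 0; 0 0 0 0 0 0 0; 0 0 0 0 0 0 0; 0 0 0 0 0 0 0; 0 0 0 0 0 0 0; 0 0 0 0 0 0 0; 0 0 0 0 0 0 0; 0 0 0 0 0 0 0; 0 0 0 0 0 0 0; 0 0 0 0 0 0 0; 0 0 0 0 0 0 0; 0 0 0 0 0 0 0"}}

```text
time: 22.2
tool_pos: [0.3674, -0.0406, 0.2009]
ee_rot: [3.142, -0.0, 2.852]
wrist_force: [-0.1, -0.4, -0.2]
width: 0.0009
finger_force: 0.0
```

```bash
python3 - <<'E'
from h import *
s=snap('side','s7')
E
```

```text
(no output)
```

View pics/s7.png

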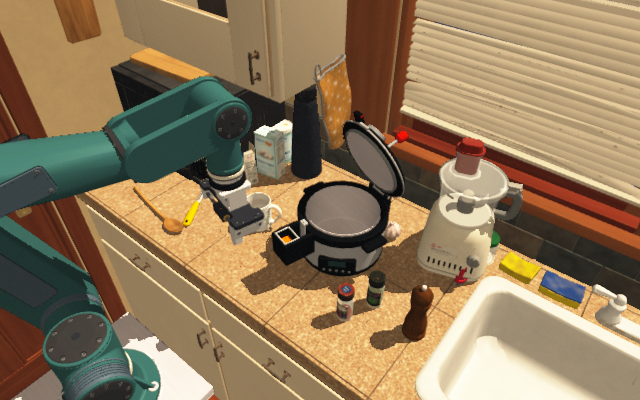

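>>> {"fn": "carry_out", "kwargs": {"motion": "0 0 0 0 0 0 0; 0 0 0 0 0 0 0; 0 0 0 0 0 0 0; 0 0 0 0 0 0 0; 0 0 0 0 0 0 0; 0 0 0 0 0 0 0; 0 0 0 0 0 0 0; 0 0 0 0 0 0 0; 0 0 0 0 0 0 0; 0 0 0 0 0 0 0; 0 0 0 0 0 0 0; 0 0 0 0 0 0 0"}}

```text
time: 23.75
tool_pos: [0.3674, -0.0406, 0.2009]
ee_rot: [3.141, 0.0, 2.852]
wrist_force: [0.0, -0.3, 0.1]
width: 0.0008
finger_force: 0.0
```

```bash
python3 - <<'E'
from h import *
s=snap('side','s8');a=pickle.load(open('pics/s7.pkl','rb'))
d=abs(s['pixels'].astype(int)-a['pixels'])[100:270,300:420].max(2);print(d.mean(),(d>40).sum())
if (d>40).sum()<20: print(robot.close_job())
E
```

```text
1.8165196078431372 0
the job is handed in; nothing more can be done
None
```

I handed the job in at about 24 s: the needle went into the green, the stick sprang upright, the lid swung open and came to rest, and the mug and both jars stayed in place; no verdict came back.

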